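# Strip a wound bobbin off the winder

## Robot

A 7-joint arm with a two-finger parallel gripper is mounted at the origin on the work surface. World frame = base frame: x ahead of the robot, y to its left, z up, the work surface at z = 0. Lengths are in m, angles in rad, forces in N, time in s.
With the tool pointing down it reaches from about 0.35 to 0.9 m from the base axis. Payload 19.9 kg.
Tool frame: the origin (TCP) lies between the finger pads; the fingertips stand 19 mm ahead of it and the grasp point (between the pads) is the TCP; z points along the fingers, y is the line along which they close (so a half turn about z gives the same grasp; the last joint's range is limited). The gripper opens to 94 mm and grips with 3 to 60 N. Pads are 16 mm wide; open, the fingers measure 119 mm over their backs; the gripper's body (75 mm by 177 mm) begins 78 mm behind the grasp point.
Start: joints at [1.073, 0.417, -0.01, 1.614, 0.005, 1.111, -0.053], TCP at [0.276, -0.561, 0.224] pointing down, gripper open.
Joint ranges: [-2.81, 2.81], [-0.39, 2.02], [-1.27, 1.25], [0.06, 2.57], [-1.19, 4.33], [0.19, 2], [-2.82, 2.82]. Speed limits (rad/s): [1.89, 1.89, 2.39, 2.39, 3.01, 3.01, 3.01].

## Interface

Orientations are given as a unit quaternion [x, y, z, w].
In Python, from workcell import env, eyes, job_done gives the robot as it stands.
- The arm moves only by the shell command python3 -m jog 'ROWS' [FORCE]. ROWS is JSON, a list of rows, each an object of numbers: "gripper": the finger opening in mm, from 0 to 94; "tx", "ty", "tz": the shift along the tool's x, y, z in mm; "yaw": the turn about the tool's z in rad. In form: [{"gripper": .., "tx": .., "ty": .., "tz": .., "yaw": ..}, ...]. A call has 1 to 12 rows; each row is the pose to reach, as a shift and turn from the pose commanded when the call began, along the tool's axes at that moment; what a row does not reach only later rows make up. A row lasts 1/12 s, in which the tool goes at most 41.7 mm and 7.16 degrees, less where a joint would pass 70% of its speed; a pose out of reach is approached as far as the arm can. A call with a gripper value outside its range is refused whole. The fingers move at their own pace and stop on an object; FORCE is the grip in N (left out, the last holds). Time passes only in rows, so rows that repeat a pose let the fingers close. It gives the time, the measured TCP pose, the force, the opening and the grip force at its end, in the units of the state.
- env.get_obs(): the state, without advancing time (a new reading comes with each control period).
- eyes.read_camera(name): name is "scene" or "top" or "wrist"; returns a dict with "frame" (480x640x3 uint8, blue, green, red), "intrinsics" (3x3 intrinsics, pixels), "rvec" (rotation vector, rad) and "tvec" (3), from world to camera coordinates, as OpenCV has them; the wrist camera has in their place "mount" (4x4, takes a point from camera to tool coordinates, whose origin is the TCP and whose axes are the flange's). Camera axes: x right, y down, z forward; pixel columns grow to the right and rows downward; lengths in m; the calibration is good to about 2 mm. A picture is of the moment at which its call begins: read the wrist's pose just before it. There is no depth.
- job_done(): hands the job in; it is judged then, once.
The state is a dict: "t": time; "qpos": joint angles; "qvel": joint speeds; "joint_efforts": joint torques, N m; "position": TCP position; "tool_rot": TCP orientation; "contact_force": force on the tool from outside, world axes, zero at the start; "wrist_torque": the same for the moment, N m; "finger_gap": finger opening in m; "grasp_force": force on a finger pad.
Only numpy, scipy, OpenCV 4.12 (cv2) and the standard library are available. Lean on these libraries where they do the work, as an engineer would, in place of code of your own. Each camera call takes 0.05 s, during which the arm holds its last target. There are 200 camera calls.

## Task

The winder has finished a bobbin of copper wire. Lift the stripper plate by its red tab, all the way to its stop, so that it slides the bobbin up clear of the spindle, then push the bobbin across, still standing upright, until it sits wholly on the green deck. Do not tip or drop the bobbin, do not push it onto the red deck, and leave the other things on the bench where they are.

Things in the scene. Friction and masses are not known exactly. Their poses are not given: they have to be found in the camera images.
- winder: Light-blue bobbin winder fixed to the bench, base 170 x 96 x 28 mm. Origin: centre of its underside, on the spindle axis; z up; the red tab is on its -x side, the decks on its +y and -y sides. Upright steel spindle 16 mm thick; two 10 mm guide rods at x = +68, y = +-30 mm, up to 122 mm high.
- spindle_tip (a point): Top of the steel spindle, on its axis, 105 mm above the bench.
- plate (a joint): Height of the aluminium stripper plate in m: 0 at its lower stop (top face 45 mm above the bench), 0.072 at its upper stop (117 mm, 5 mm above the decks). It clears the spindle above 0.060. 96 x 96 x 6 mm, centred on the spindle, which passes through a 22 mm hole. Moves straight up, counterbalanced: 5 to 9 N lift it and it stays where it is left.
- tab (a point): Grip point of the red upright tab on the plate, 92 mm from the spindle axis on the winder's -x side; moves with the plate. The tab is 14 mm thick along the winder's y, 22 mm along its x; it reaches from 40 mm below this point, at the plate, to 25 mm above it.
- bobbin: Bobbin of copper wire with black flanges, standing on the stripper plate around the spindle. Flanges 88 mm diameter, 5 mm thick, bore 24 mm, winding 76 mm diameter, total height 46 mm, about 0.4 kg. Origin: centre of its underside; z along its axis, up.
- green_deck: Fixed deck with green lining and side fences, on one side of the winder or the other (changes places with the red one). Origin: on the bench under its centre, 132 mm from the spindle axis; axes parallel to the winder's. Top face 112 mm high, 112 mm along x, 160 along y; fences at x = +-54 mm rise 11 mm above it, 103 mm apart; ends open. A 4 mm gap parts it from the plate.
- red_deck: The same deck with red lining and fences, for scrap, across the winder from the green one. Same size and origin.
- paint_tin: Yellow paint tin standing beyond the winder, 70 mm diameter, 85 mm high. Origin: centre of its underside. Leave alone.
- wrench: Steel wrench lying beyond the winder. Origin: underside. Leave alone.
- rivet_tray: Blue open tray 100 x 140 x 35 mm on the right. Origin: centre of its underside. Leave alone.
- petal_a: Yellow sheet-metal petal lying on the left, about 145 x 45 x 4 mm. Origin: centre of its underside. Leave alone.
- petal_b: Rust-brown petal, the same size, lying on the left. Leave alone.
- grinder: Dark-green angle grinder, about 300 mm long, lying on the right. Origin: under its body. Leave alone.

How it is judged:
By the outcome, as a careful person would: the job done as asked, in the order asked, and still so for the second after the job is handed in, with the robot touching nothing.
It also fails if it takes over 51 s, if anything falls off the work surface, if the arm or the gripper's body presses on something with over 40 N, if the wrist force passes 120 N, or if a joint passes its speed limit or range.

## Working session

There is one attempt and no reset: what is moved stays moved. The work goes in short steps, Python scripts to look and compute and a shell command to move; the robot and the scene stay as the last step left them, time stands still between calls to the robot, and variables do not carry over. Pictures are saved under pics/ and viewed, at most 10 in all, crops included, and the job is handed in when it is done.

```bash
ls; mkdir -p pics; python3 - <<'E'
from workcell import env, eyes
import cv2,numpy as np
o=env.get_obs();print({k:np.round(v,3).tolist() for k,v in o.items()})
for n in("scene","top"):
    d=eyes.read_camera(n);cv2.imwrite(f"pics/{n}0.png",d["frame"]);np.savez(f"pics/{n}0.npz",**d)
    R=cv2.Rodrigues(d["rvec"])[0];print(n,d["intrinsics"].round(1).tolist(),(-R.T@d["tvec"]).round(3),R.round(2).tolist())
E
```

```text
pics
{'t': 0.0, 'qpos': [1.072, 0.418, -0.01, 1.614, 0.005, 1.111, -0.053], 'qvel': [0.0, 0.0, -0.001, 0.0, 0.001, 0.002, -0.0], 'joint_efforts': [-0.0, -85.125, 0.639, -42.599, -0.049, 0.019, 0.0], 'position': [0.275, -0.561, 0.224], 'tool_rot': [0.974, 0.226, -0.0, -0.001], 'contact_force': [-0.45, 0.997, -0.235], 'wrist_torque': [-0.012, 0.004, 0.046], 'grasp_force': 0.0, 'finger_gap': 0.094}
scene [[595.3, 0.0, 317.3], [0.0, 595.3, 241.1], [0.0, 0.0, 1.0]] [ 1.281 -0.939  0.91 ] [[0.8, 0.6, 0.01], [0.35, -0.46, -0.81], [-0.48, 0.65, -0.58]]
top [[537.6, 0.0, 315.3], [0.0, 537.6, 236.9], [0.0, 0.0, 1.0]] [ 0.492 -0.021  1.435] [[-0.0, -1.0, 0.0], [-1.0, 0.0, -0.06], [0.06, -0.0, -1.0]]
```

View pics/scene0.png

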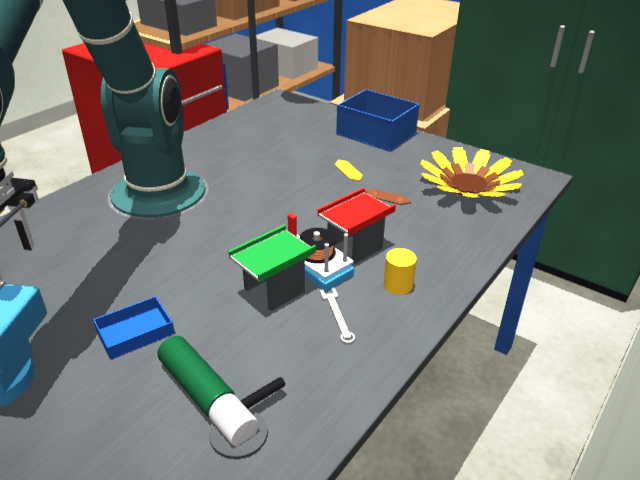

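View pics/top0.png

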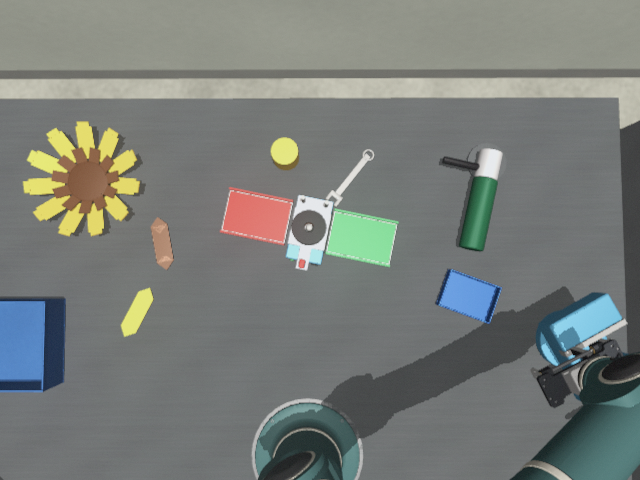

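The scene camera shows the winder near (322,250) with the green deck at (272,253), the red deck at (356,211) and the red tab at (292,222). In the top view green is at (362,238), red at (257,215), the bobbin at (308,227) and the tab at (302,264). Green is therefore on the -y side.

```bash
cat > h.py <<'E'
import cv2,numpy as np
def ray(d,uv,z):
    R=cv2.Rodrigues(d["rvec"])[0];c=-R.T@d["tvec"].ravel()
    r=R.T@np.linalg.inv(d["intrinsics"])@np.array([*uv,1.]);return c+r*(z-c[2])/r[2]
def blobs(f,lo,hi,box,amin=20):
    x0,y0,x1,y1=box;h=cv2.cvtColor(f,cv2.COLOR_BGR2HSV);m=cv2.inRange(h,lo,hi)
    k=np.zeros_like(m);k[y0:y1,x0:x1]=m[y0:y1,x0:x1]
    cs,_=cv2.findContours(k,cv2.RETR_EXTERNAL,cv2.CHAIN_APPROX_NONE)
    return sorted([c for c in cs if cv2.contourArea(c)>amin],key=cv2.contourArea,reverse=True)
E
python3 - <<'E'
from h import *
d=dict(np.load("pics/top0.npz"));f=d["frame"]
P={}
for n,lo,hi,b in(("green",(45,60,60),(80,255,255),(320,190,410,280)),("red",(0,110,60),(8,255,255),(215,180,295,250)),("tab",(0,110,60),(8,255,255),(290,250,315,275))):
    for c in blobs(f,lo,hi,b,8)[:2]:
        r=cv2.minAreaRect(c);z=.155 if n=="tab" else .118
        w=ray(d,r[0],z);q=np.array([ray(d,p,z)[:2] for p in cv2.boxPoints(r)])
        print(n,np.round(r[0],1),cv2.contourArea(c),w.round(4),np.linalg.norm(np.diff(q,axis=0),axis=1).round(3));P.setdefault(n,w)
v=P["red"]-P["green"];m=(P["red"]+P["green"])/2
yaw=np.arctan2(-v[0],v[1]);print("mid",m.round(4),"dist",np.linalg.norm(v).round(4),"yaw",yaw)
ex=np.array([np.cos(yaw),np.sin(yaw)]);print("tab pred",m[:2]-.092*ex, "ex",ex)
c=f[170:300,200:420];cv2.imwrite("pics/c1.png",cv2.resize(c,None,fx=3.6,fy=3.6,interpolation=cv2.INTER_CUBIC))
E
```

```text
green [361.5 237.3] 2740.5 [ 0.5641 -0.138   0.118 ] [0.116 0.161 0.116]
red [256.3 216.1] 2239.0 [0.6173 0.1204 0.118 ] [0.095 0.151 0.095]
red [260.6 194.1] 66.5 [0.6715 0.1099 0.118 ] [0.005 0.159 0.005]
tab [301.5 263.5] 28.5 [0.5001 0.0086 0.155 ] [0.012 0.017 0.012]
mid [ 0.5907 -0.0088  0.118 ] dist 0.2639 yaw -0.2030152675971569
tab pred [0.50056839 0.0097568 ] ex [ 0.97946308 -0.20162359]
```

View pics/c1.png

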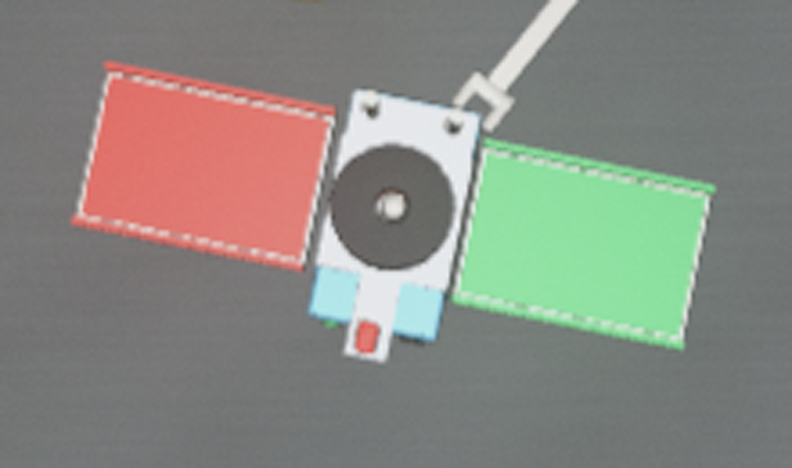

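The crop agrees with this. The tab is at crop (367,337), the bobbin is centred on the spindle at (393,207), and both decks have fences. The measured deck spacing of 0.264 m matches the given 2×132 mm. Next I'll refine the yaw and compute the shifts.

```bash
cat >> h.py <<'E'
from scipy.spatial.transform import Rotation as Ro
def go(o,xyz):  # shift in tool axes mm
    return (Ro.from_quat(o["tool_rot"]).inv().apply(np.array(xyz)-o["position"])*1e3).round(1)
def yawto(o,head): # turn about tool z to bring tool x to world heading
    x=Ro.from_quat(o["tool_rot"]).apply([1,0,0]);a=-(head-np.arctan2(x[1],x[0]));return (a+np.pi)%(2*np.pi)-np.pi
E
python3 - <<'E'
from h import *
from workcell import env
d=dict(np.load("pics/top0.npz"));f=d["frame"];C=[]
for n,lo,hi,b in(("green",(45,60,60),(80,255,255),(328,190,410,280)),("red",(0,80,60),(12,255,255),(215,180,295,248))):
    r=cv2.minAreaRect(np.vstack(blobs(f,lo,hi,b,5)));q=np.array([ray(d,p,.119)[:2] for p in cv2.boxPoints(r)])
    e=np.diff(q,axis=0);L=np.linalg.norm(e,axis=1);l=e[L.argmax()];C.append(q.mean(0))
    print(n,q.mean(0).round(4),L.round(3),"yaw",(np.degrees(np.arctan2(l[1],l[0]))%180)-90)
v=C[1]-C[0];y=np.arctan2(-v[0],v[1]);m=sum(C)/2;print("mid",m.round(4),np.linalg.norm(v),np.degrees(y))
t=m-.092*np.array([np.cos(y),np.sin(y)]);print("tab",t)
o=env.get_obs();print(go(o,[*t,.22]),yawto(o,y))
E
```

```text
green [ 0.564  -0.1384] [0.116 0.161 0.116] yaw -11.571692240665584
red [0.6184 0.121 ] [0.115 0.16  0.115] yaw -11.85542515133615
mid [ 0.5912 -0.0087] 0.26504311246715917 -11.841612797886427
tab [0.50112696 0.01021205]
[ 454.3 -412.8    4.3] 0.6635097353536747
```

```bash
python3 -m jog '[{"gripper":94,"tx":340,"ty":-310,"tz":0,"yaw":0.66},{"gripper":60,"tx":454,"ty":-413,"tz":4,"yaw":0.66},{"gripper":60,"tx":454,"ty":-413,"tz":4,"yaw":0.66},{"gripper":60,"tx":454,"ty":-413,"tz":4,"yaw":0.66},{"gripper":60,"tx":454,"ty":-413,"tz":4,"yaw":0.66},{"gripper":60,"tx":454,"ty":-413,"tz":4,"yaw":0.66},{"gripper":60,"tx":454,"ty":-413,"tz":4,"yaw":0.66},{"gripper":60,"tx":454,"ty":-413,"tz":4,"yaw":0.66},{"gripper":60,"tx":454,"ty":-413,"tz":4,"yaw":0.66},{"gripper":60,"tx":454,"ty":-413,"tz":4,"yaw":0.66},{"gripper":60,"tx":454,"ty":-413,"tz":4,"yaw":0.66},{"gripper":60,"tx":454,"ty":-413,"tz":4,"yaw":0.66}]'; python3 - <<'E'
from h import *
from workcell import env
o=env.get_obs();print(go(o,[.5008,.0097,.22]),yawto(o,-.2065))
E
```

```text
t: 1.1
position: [0.4547, -0.1059, 0.2214]
tool_rot: [0.995, -0.101, 0.0, 0.0]
contact_force: [1.5, -1.0, -0.5]
finger_gap: 0.0601
grasp_force: 0.0
[  21.8 -122.5    1.4] 0.0031909648078780606
```

```bash
python3 -m jog '[{"tx":22,"ty":-122,"tz":1},{"tx":22,"ty":-122,"tz":1},{"tx":22,"ty":-122,"tz":1},{"tx":22,"ty":-122,"tz":1},{"tx":22,"ty":-122,"tz":1},{"tx":22,"ty":-122,"tz":1},{"tx":22,"ty":-122,"tz":1}]'; python3 - <<'E'
from h import *
from workcell import env,eyes
o=env.get_obs();d=eyes.read_camera("wrist");cv2.imwrite("pics/w1.png",d["frame"])
M=d["mount"];print(M.round(3).tolist())
Rt=Ro.from_quat(o["tool_rot"]).as_matrix();Rc=Rt@M[:3,:3];c=Rt@M[:3,3]+o["position"]
d2=dict(intrinsics=d["intrinsics"],rvec=cv2.Rodrigues(Rc.T)[0],tvec=-Rc.T@c)
for b in blobs(d["frame"],(0,120,50),(8,255,255),(0,0,640,480),60)[:4]:
    r=cv2.minAreaRect(b);print(np.round(r[0]),np.round(r[1]),cv2.contourArea(b),ray(d2,r[0],.108).round(4))
uv=cv2.projectPoints(np.array([[.5008,.0097,.108],[.5912,-.0087,.105]]),d2["rvec"],d2["tvec"],d["intrinsics"],None)[0];print(uv.ravel())
E
```

```text
[[-0.0, -0.968, -0.252, 0.074], [1.0, -0.0, 0.0, 0.001], [-0.0, -0.252, 0.968, -0.161], [0.0, 0.0, 0.0, 1.0]]
[42. 88.] [145.  84.] 10409.0 [0.6097 0.0695 0.108 ]
[178. 211.] [29. 46.] 1063.0 [ 0.5017 -0.0006  0.108 ]
[36.  6.] [73. 14.] 696.5 [0.6607 0.0522 0.108 ]
[ 48. 168.] [ 7. 96.] 642.0 [0.5545 0.0879 0.108 ]
[165.65777141 215.04215326 153.33494621  92.57779061]validation failed for argument at $[0]...
```

View pics/w1.png

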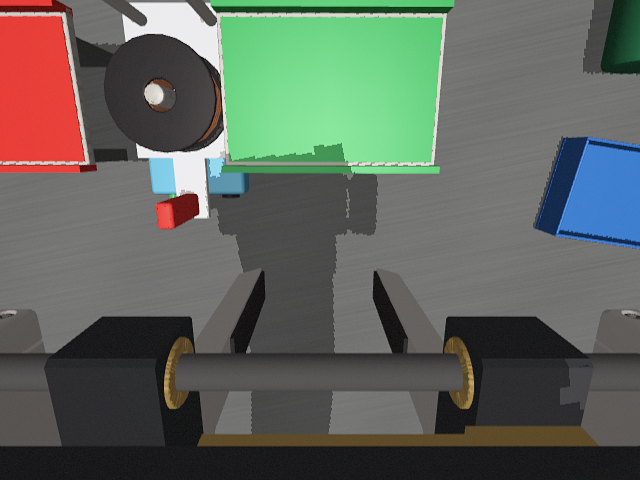

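The jog was refused because every key is needed in each row. The wrist picture, taken from the earlier pose, shows the tab's top face at about (165,216), matching my prediction of (166,215). The spindle tip at (154,93) also matches its predicted (153,93), so the estimate is good. I'll go over the tab and descend to grip height.

```bash
python3 -m jog '[{"gripper":60,"tx":22,"ty":-122,"tz":1,"yaw":0},{"gripper":60,"tx":22,"ty":-122,"tz":1,"yaw":0},{"gripper":60,"tx":22,"ty":-122,"tz":1,"yaw":0},{"gripper":60,"tx":22,"ty":-122,"tz":1,"yaw":0},{"gripper":60,"tx":22,"ty":-122,"tz":1,"yaw":0},{"gripper":60,"tx":22,"ty":-122,"tz":1,"yaw":0},{"gripper":60,"tx":22,"ty":-122,"tz":60,"yaw":0},{"gripper":60,"tx":22,"ty":-122,"tz":60,"yaw":0},{"gripper":60,"tx":22,"ty":-122,"tz":60,"yaw":0},{"gripper":60,"tx":22,"ty":-122,"tz":60,"yaw":0}]'; python3 - <<'E'
from h import *
from workcell import env,eyes
o=env.get_obs();print(go(o,[.5008,.0097,.085]),yawto(o,-.2065));d=eyes.read_camera("wrist");cv2.imwrite("pics/w2.png",d["frame"])
E
```

```text
t: 1.98
position: [0.5003, 0.0061, 0.1614]
tool_rot: [0.995, -0.102, -0.001, 0.0]
contact_force: [-0.4, -0.3, 0.7]
finger_gap: 0.0599
grasp_force: 0.0
[-0.1 -3.7 76.4] 0.0017449163601059858
```

View pics/w2.png

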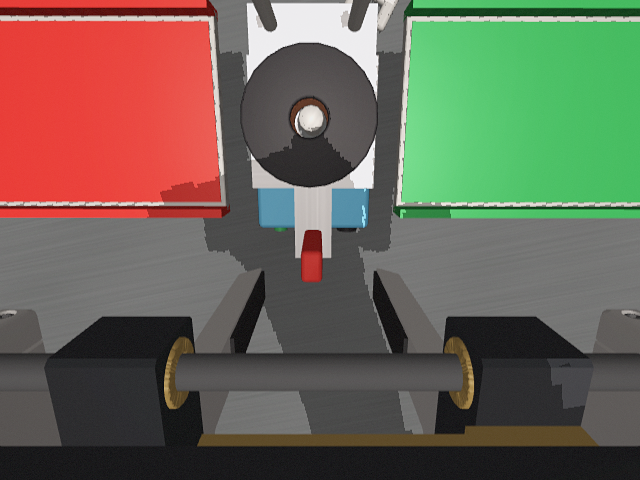

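The tab at (312,262) sits between the fingers and about 4 mm to the left of their centre (319), as computed. I'll descend and grip.

```bash
python3 -m jog '[{"gripper":60,"tx":0,"ty":-3,"tz":35,"yaw":0},{"gripper":60,"tx":0,"ty":-3,"tz":65,"yaw":0},{"gripper":60,"tx":0,"ty":-3,"tz":74,"yaw":0},{"gripper":60,"tx":0,"ty":-3,"tz":74,"yaw":0},{"gripper":60,"tx":0,"ty":-3,"tz":74,"yaw":0},{"gripper":0,"tx":0,"ty":-3,"tz":74,"yaw":0},{"gripper":0,"tx":0,"ty":-3,"tz":74,"yaw":0},{"gripper":0,"tx":0,"ty":-3,"tz":74,"yaw":0},{"gripper":0,"tx":0,"ty":-3,"tz":74,"yaw":0},{"gripper":0,"tx":0,"ty":-3,"tz":74,"yaw":0},{"gripper":0,"tx":0,"ty":-3,"tz":74,"yaw":0},{"gripper":0,"tx":0,"ty":-3,"tz":74,"yaw":0}]' 40
```

```text
t: 3.03
position: [0.5014, 0.0101, 0.0874]
tool_rot: [0.995, -0.101, -0.0, -0.0]
contact_force: [0.2, 0.8, 0.1]
finger_gap: 0.0165
grasp_force: 0.0
```

```bash
python3 -m jog '[{"gripper":0,"tx":0,"ty":0,"tz":0,"yaw":0},{"gripper":0,"tx":0,"ty":0,"tz":0,"yaw":0},{"gripper":0,"tx":0,"ty":0,"tz":0,"yaw":0},{"gripper":0,"tx":0,"ty":0,"tz":-2,"yaw":0},{"gripper":0,"tx":0,"ty":0,"tz":-5,"yaw":0},{"gripper":0,"tx":0,"ty":0,"tz":-9,"yaw":0},{"gripper":0,"tx":0,"ty":0,"tz":-13,"yaw":0},{"gripper":0,"tx":0,"ty":0,"tz":-17,"yaw":0},{"gripper":0,"tx":0,"ty":0,"tz":-20,"yaw":0},{"gripper":0,"tx":0,"ty":0,"tz":-20,"yaw":0}]'
```

```text
t: 3.87
position: [0.5015, 0.0106, 0.1077]
tool_rot: [0.995, -0.101, 0.0, -0.0]
contact_force: [-0.2, 5.9, 3.9]
finger_gap: 0.0138
grasp_force: 40.0
```

```bash
python3 -m jog '[{"gripper":0,"tx":0,"ty":0,"tz":-3,"yaw":0},{"gripper":0,"tx":0,"ty":0,"tz":-8,"yaw":0},{"gripper":0,"tx":0,"ty":0,"tz":-13,"yaw":0},{"gripper":0,"tx":0,"ty":0,"tz":-18,"yaw":0},{"gripper":0,"tx":0,"ty":0,"tz":-23,"yaw":0},{"gripper":0,"tx":0,"ty":0,"tz":-28,"yaw":0},{"gripper":0,"tx":0,"ty":0,"tz":-33,"yaw":0},{"gripper":0,"tx":0,"ty":0,"tz":-38,"yaw":0},{"gripper":0,"tx":0,"ty":0,"tz":-43,"yaw":0},{"gripper":0,"tx":0,"ty":0,"tz":-47,"yaw":0},{"gripper":0,"tx":0,"ty":0,"tz":-50,"yaw":0},{"gripper":0,"tx":0,"ty":0,"tz":-50,"yaw":0}]'
python3 -m jog '[{"gripper":0,"tx":0,"ty":0,"tz":-1,"yaw":0},{"gripper":0,"tx":0,"ty":0,"tz":-2,"yaw":0},{"gripper":0,"tx":0,"ty":0,"tz":-3,"yaw":0},{"gripper":0,"tx":0,"ty":0,"tz":-3,"yaw":0},{"gripper":0,"tx":0,"ty":0,"tz":-3,"yaw":0}]'
```

```text
t: 4.87
position: [0.5014, 0.0106, 0.1577]
tool_rot: [0.995, -0.101, 0.0, -0.0]
contact_force: [-1.4, 5.2, 3.5]
finger_gap: 0.0138
grasp_force: 40.0
t: 5.28
position: [0.5014, 0.0106, 0.1596]
tool_rot: [0.995, -0.101, -0.0, -0.0]
contact_force: [9.1, 6.7, -17.8]
finger_gap: 0.0138
grasp_force: 40.0
```

The plate rose 72 mm and then the force jumped, so it is at its stop. I'll release, rise straight up and check.

```bash
python3 -m jog '[{"gripper":0,"tx":0,"ty":0,"tz":0.6,"yaw":0},{"gripper":50,"tx":0,"ty":0,"tz":0.6,"yaw":0},{"gripper":50,"tx":0,"ty":0,"tz":0.6,"yaw":0},{"gripper":50,"tx":0,"ty":0,"tz":0.6,"yaw":0},{"gripper":50,"tx":0,"ty":0,"tz":0.6,"yaw":0},{"gripper":50,"tx":0,"ty":0,"tz":0.6,"yaw":0},{"gripper":50,"tx":0,"ty":0,"tz":-20,"yaw":0},{"gripper":50,"tx":0,"ty":0,"tz":-60,"yaw":0},{"gripper":60,"tx":0,"ty":0,"tz":-80,"yaw":0},{"gripper":60,"tx":0,"ty":0,"tz":-80,"yaw":0},{"gripper":60,"tx":0,"ty":0,"tz":-80,"yaw":0}]'
python3 - <<'E'
from h import *
from workcell import env,eyes
o=env.get_obs();y=-.2065;ex=np.array([np.cos(y),np.sin(y)]);ey=np.array([-ex[1],ex[0]]);m=np.array([.5912,-.0087])
print("above start",go(o,[*(m+.072*ey),.24]),yawto(o,y+np.pi/2),yawto(o,y-np.pi/2),o["qpos"].round(2))
a=eyes.read_camera("wrist")["frame"];b=eyes.read_camera("scene")["frame"][160:340,200:440]
cv2.imwrite("pics/w3.png",np.hstack([cv2.resize(a,(400,300)),cv2.resize(b,(400,300))]))
E
```

```text
t: 6.2
position: [0.5018, 0.01, 0.2412]
tool_rot: [0.995, -0.102, 0.001, 0.0]
contact_force: [0.0, 0.4, -0.6]
finger_gap: 0.0597
grasp_force: 0.0
above start [ 91.6 -71.7   1.4] -1.5676995365746578 1.5738931170151353 [ 0.2   0.19 -0.32  1.89  0.07  1.07 -1.92]
```

View pics/w3.png

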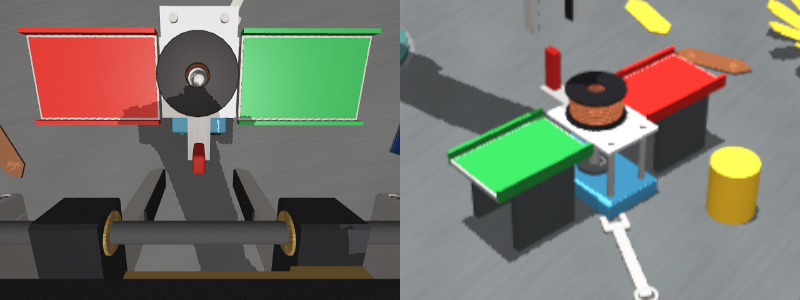

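Left half (wrist): the bobbin at (197,73) sits on the plate and shows the spindle below its bore. Right half (scene): the plate is level with the decks and the bobbin stands upright at (597,100), clear of the spindle. Next I'll turn a quarter (q7 goes towards 0) and go above the red-deck side of the bobbin.

```bash
python3 -m jog '[{"gripper":60,"tx":20,"ty":-20,"tz":0,"yaw":-0.12},{"gripper":60,"tx":40,"ty":-40,"tz":0,"yaw":-0.24},{"gripper":60,"tx":60,"ty":-60,"tz":0,"yaw":-0.36},{"gripper":60,"tx":92,"ty":-72,"tz":0,"yaw":-0.48},{"gripper":60,"tx":92,"ty":-72,"tz":0,"yaw":-0.6},{"gripper":60,"tx":92,"ty":-72,"tz":0,"yaw":-0.72},{"gripper":60,"tx":92,"ty":-72,"tz":0,"yaw":-0.84},{"gripper":60,"tx":92,"ty":-72,"tz":0,"yaw":-0.96},{"gripper":60,"tx":92,"ty":-72,"tz":0,"yaw":-1.08},{"gripper":60,"tx":92,"ty":-72,"tz":0,"yaw":-1.2},{"gripper":60,"tx":92,"ty":-72,"tz":0,"yaw":-1.32},{"gripper":60,"tx":92,"ty":-72,"tz":0,"yaw":-1.44}]'
python3 -m jog '[{"gripper":60,"tx":0,"ty":0,"tz":0,"yaw":-0.12},{"gripper":60,"tx":0,"ty":0,"tz":0,"yaw":-0.13},{"gripper":60,"tx":0,"ty":0,"tz":0,"yaw":-0.13},{"gripper":60,"tx":0,"ty":0,"tz":0,"yaw":-0.13}]'
python3 - <<'E'
from h import *
from workcell import env,eyes
o=env.get_obs();y=-.2065;ex=np.array([np.cos(y),np.sin(y)]);ey=np.array([-ex[1],ex[0]]);m=np.array([.5912,-.0087])
print(go(o,[*(m+.072*ey),.145]),yawto(o,y+np.pi/2),o["qpos"].round(2))
d=eyes.read_camera("top");f=d["frame"]
a=eyes.read_camera("wrist")["frame"]
cv2.imwrite("pics/w4.png",np.hstack([cv2.resize(a,(400,300)),cv2.resize(f[150:300,210:410],(400,300))]))
E
```

```text
t: 7.3
position: [0.6055, 0.062, 0.2389]
tool_rot: [0.813, 0.582, -0.001, -0.001]
contact_force: [0.1, -0.2, 0.1]
finger_gap: 0.0601
grasp_force: 0.0
t: 7.63
position: [0.6058, 0.062, 0.2397]
tool_rot: [0.777, 0.63, -0.0, -0.0]
contact_force: [0.9, -0.7, 0.4]
finger_gap: 0.0604
grasp_force: 0.0
[-0.1  0.3 94.7] -0.001660141670575932 [ 0.3   0.44 -0.6   1.62  0.26  1.17 -0.57]
```

View pics/w4.png

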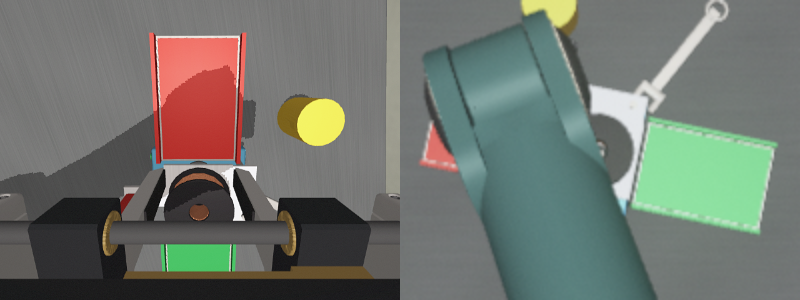

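The tool is 72 mm from the axis on the red side, aligned to within 2 mrad, with the bobbin ahead in tool -x (wrist view, bobbin at (200,195)). I'll descend to tips at 121 mm and start pushing slowly.

```bash
python3 -m jog '[{"gripper":60,"tx":0,"ty":0,"tz":35,"yaw":0},{"gripper":60,"tx":0,"ty":0,"tz":70,"yaw":0},{"gripper":60,"tx":0,"ty":0,"tz":90,"yaw":0},{"gripper":60,"tx":0,"ty":0,"tz":99,"yaw":0},{"gripper":60,"tx":0,"ty":0,"tz":99,"yaw":0},{"gripper":60,"tx":0,"ty":0,"tz":99,"yaw":0}]'
python3 -m jog '[{"gripper":60,"tx":-10,"ty":0,"tz":0,"yaw":0},{"gripper":60,"tx":-20,"ty":0,"tz":0,"yaw":0},{"gripper":60,"tx":-25,"ty":0,"tz":0,"yaw":0},{"gripper":60,"tx":-29,"ty":0,"tz":0,"yaw":0},{"gripper":60,"tx":-33,"ty":0,"tz":0,"yaw":0},{"gripper":60,"tx":-37,"ty":0,"tz":0,"yaw":0},{"gripper":60,"tx":-41,"ty":0,"tz":0,"yaw":0},{"gripper":60,"tx":-45,"ty":0,"tz":0,"yaw":0},{"gripper":60,"tx":-49,"ty":0,"tz":0,"yaw":0},{"gripper":60,"tx":-53,"ty":0,"tz":0,"yaw":0},{"gripper":60,"tx":-57,"ty":0,"tz":0,"yaw":0},{"gripper":60,"tx":-57,"ty":0,"tz":0,"yaw":0}]'
python3 - <<'E'
from h import *
from workcell import eyes
f=eyes.read_camera("scene")["frame"];cv2.imwrite("pics/s5.png",cv2.resize(f[160:310,220:420],(800,600)))
E
```

```text
t: 8.23
position: [0.6064, 0.0624, 0.1422]
tool_rot: [0.776, 0.631, 0.0, 0.0]
contact_force: [-0.4, -0.0, 0.5]
finger_gap: 0.0599
grasp_force: 0.0
t: 9.23
position: [0.5946, 0.0058, 0.1416]
tool_rot: [0.776, 0.631, 0.0, 0.0]
contact_force: [0.3, 1.8, 2.3]
finger_gap: 0.06
grasp_force: 1.9
```

View pics/s5.png

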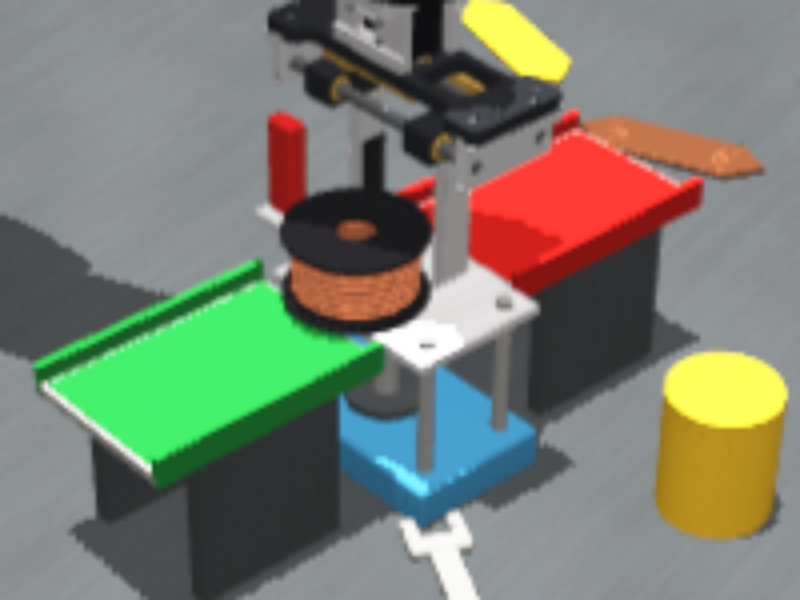

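The bobbin stands upright, bridging plate and green deck at (357,260), with both fingers squarely behind it. The plate is still up. I'll continue slowly.

```bash
python3 -m jog '[{"gripper":60,"tx":-4,"ty":0,"tz":0,"yaw":0},{"gripper":60,"tx":-8,"ty":0,"tz":0,"yaw":0},{"gripper":60,"tx":-12,"ty":0,"tz":0,"yaw":0},{"gripper":60,"tx":-16,"ty":0,"tz":0,"yaw":0},{"gripper":60,"tx":-20,"ty":0,"tz":0,"yaw":0},{"gripper":60,"tx":-24,"ty":0,"tz":0,"yaw":0},{"gripper":60,"tx":-28,"ty":0,"tz":0,"yaw":0},{"gripper":60,"tx":-32,"ty":0,"tz":0,"yaw":0},{"gripper":60,"tx":-36,"ty":0,"tz":0,"yaw":0},{"gripper":60,"tx":-40,"ty":0,"tz":0,"yaw":0},{"gripper":60,"tx":-44,"ty":0,"tz":0,"yaw":0},{"gripper":60,"tx":-48,"ty":0,"tz":0,"yaw":0}]'
python3 -m jog '[{"gripper":60,"tx":-4,"ty":0,"tz":0,"yaw":0},{"gripper":60,"tx":-8,"ty":0,"tz":0,"yaw":0},{"gripper":60,"tx":-12,"ty":0,"tz":0,"yaw":0},{"gripper":60,"tx":-16,"ty":0,"tz":0,"yaw":0},{"gripper":60,"tx":-20,"ty":0,"tz":0,"yaw":0},{"gripper":60,"tx":-24,"ty":0,"tz":0,"yaw":0},{"gripper":60,"tx":-28,"ty":0,"tz":0,"yaw":0},{"gripper":60,"tx":-32,"ty":0,"tz":0,"yaw":0},{"gripper":60,"tx":-36,"ty":0,"tz":0,"yaw":0},{"gripper":60,"tx":-40,"ty":0,"tz":0,"yaw":0},{"gripper":60,"tx":-44,"ty":0,"tz":0,"yaw":0},{"gripper":60,"tx":-44,"ty":0,"tz":0,"yaw":0}]'
python3 - <<'E'
from h import *
from workcell import eyes
f=eyes.read_camera("scene")["frame"];cv2.imwrite("pics/s6.png",cv2.resize(f[160:310,220:420],(800,600)))
E
```

```text
t: 10.28
position: [0.5846, -0.0412, 0.1413]
tool_rot: [0.775, 0.631, -0.0, -0.0]
contact_force: [0.2, 1.9, -0.2]
finger_gap: 0.06
grasp_force: 2.2
t: 11.28
position: [0.5756, -0.0849, 0.1413]
tool_rot: [0.776, 0.631, -0.0, 0.0]
contact_force: [0.3, -0.3, -1.0]
finger_gap: 0.0601
grasp_force: 1.5
```

View pics/s6.png

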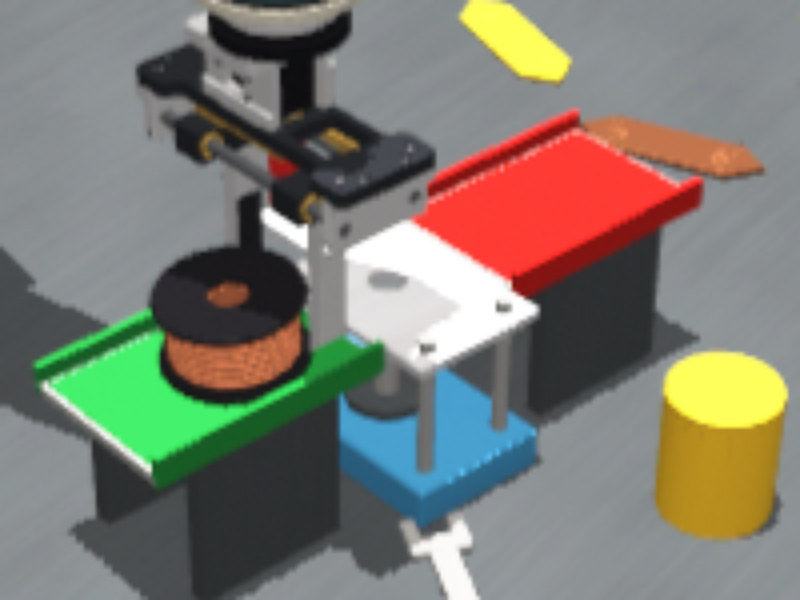

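The bobbin stands upright on the green deck at (230,325), about 118 mm from the axis. I'll push 10 mm more, then back off and rise.

```bash
python3 -m jog '[{"gripper":60,"tx":-4,"ty":0,"tz":0,"yaw":0},{"gripper":60,"tx":-8,"ty":0,"tz":0,"yaw":0},{"gripper":60,"tx":-11,"ty":0,"tz":0,"yaw":0},{"gripper":60,"tx":-11,"ty":0,"tz":0,"yaw":0},{"gripper":60,"tx":-5,"ty":0,"tz":0,"yaw":0},{"gripper":60,"tx":10,"ty":0,"tz":0,"yaw":0},{"gripper":60,"tx":20,"ty":0,"tz":0,"yaw":0},{"gripper":60,"tx":20,"ty":0,"tz":-30,"yaw":0},{"gripper":60,"tx":20,"ty":0,"tz":-70,"yaw":0},{"gripper":60,"tx":30,"ty":0,"tz":-110,"yaw":0},{"gripper":60,"tx":70,"ty":0,"tz":-140,"yaw":0},{"gripper":60,"tx":110,"ty":0,"tz":-140,"yaw":0}]'
python3 -m jog '[{"gripper":60,"tx":40,"ty":0,"tz":0,"yaw":0},{"gripper":60,"tx":80,"ty":0,"tz":0,"yaw":0},{"gripper":60,"tx":120,"ty":0,"tz":0,"yaw":0},{"gripper":60,"tx":120,"ty":0,"tz":0,"yaw":0},{"gripper":60,"tx":120,"ty":0,"tz":0,"yaw":0},{"gripper":60,"tx":120,"ty":0,"tz":0,"yaw":0}]'
python3 - <<'E'
from h import *
from workcell import eyes
d=eyes.read_camera("top");f=d["frame"];h=cv2.cvtColor(f,cv2.COLOR_BGR2HSV)
for b in blobs(f,(0,0,0),(180,255,95),(328,205,400,268),100)[:3]:
    r=cv2.minEnclosingCircle(b);print(np.round(r,1) if 0 else r,ray(d,r[0],.158).round(4))
s=eyes.read_camera("scene")["frame"][160:310,220:420]
cv2.imwrite("pics/s7.png",np.hstack([cv2.resize(s,(400,300)),cv2.resize(f[150:300,210:410],(400,300))]))
E
```

```text
t: 12.33
position: [0.5987, 0.0181, 0.286]
tool_rot: [0.777, 0.63, 0.002, 0.003]
contact_force: [1.2, -0.4, 0.4]
finger_gap: 0.0597
grasp_force: 0.0
t: 12.83
position: [0.6212, 0.1364, 0.2806]
tool_rot: [0.775, 0.632, -0.0, 0.0]
contact_force: [-0.3, -1.0, -0.3]
finger_gap: 0.0597
grasp_force: 0.0
```

View pics/s7.png

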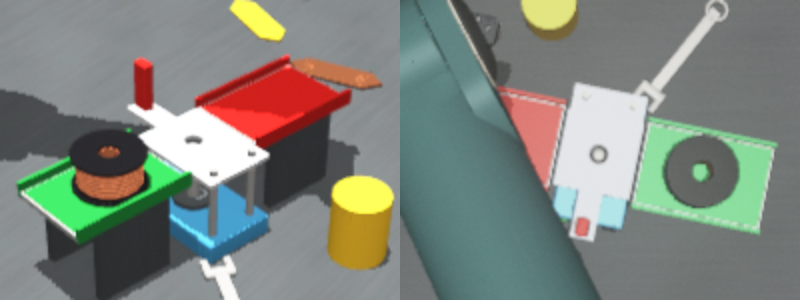

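The bobbin stands upright and wholly on the green deck, seen from above at (702,172) within the deck's outline. The plate is up and the arm is clear of everything, so I'm handing in.

```bash
python3 -c "
from workcell import job_done;print(job_done())"
```

```text
the job is handed in; nothing more can be done
None
```

The job is handed in: the stripper plate is up at its stop, the bobbin stands upright wholly on the green deck, and nothing else on the bench was touched, in about 13 s of robot time.

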